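# Seat a stacking board frame on its base

### The job

The gold board frame has been set down crooked on the grey base frame. Nudge it across until its four ball feet drop into the sockets of the base, then press it down until all four corners are snapped fully home. Work on the metal only, never touch the circuit boards, and leave the other things on the bench where they are.

Things in the scene. Friction and masses are not known exactly. Their poses are not given: they have to be found in the camera images.
- top_frame: Gold stacking frame, loose, 0.52 kg with its board, standing crooked on the grey base. Origin: its centre, at mid-height of the gold bars; x far, y left, z up. Bars 14 mm wide, 10 mm high, centre lines at x = +-60 and y = +-85 mm. On top of each corner a dark steel cup, 24 mm across, reaches 14 mm above the origin. About 3 N shoves it over the base.
- base: Light grey aluminium base, fixed on the 3 mm blue mat. Origin: centre of its underside; x far, y left, z up. Two flat rails, 230 mm long (x), 60 wide, 22 high, centre lines at y = +-85 mm, tied by lower cross bars. No lips: the rails' tops are one level deck. With the gold frame fully home, that frame's origin is 50 mm straight above this one, at the same yaw.
- upper_board: the dark blue circuit board in the gold frame, 100 (x) x 136 (y) mm; origin at the centre of its underside; its chips lie below the tops of the gold bars; not to be touched
- lower_board: the dark blue circuit board in the base's window, 140 x 96 mm; origin at the centre of its underside, lower than the deck; not to be touched
- foot_near_left (a point): centre of the gold frame's near left foot, a steel ball 16 mm across, 37 mm below the frame's origin. A post 18 mm across carries it, with a 24 mm collar whose underside is 9 mm above this point; the collar lies on the deck when the foot is home
- foot_near_right (a point): centre of the gold frame's near right foot, a steel ball 16 mm across, 37 mm below the frame's origin. A post 18 mm across carries it, with a 24 mm collar whose underside is 9 mm above this point; the collar lies on the deck when the foot is home
- foot_far_left (a point): centre of the gold frame's far left foot, a steel ball 16 mm across, 37 mm below the frame's origin. A post 18 mm across carries it, with a 24 mm collar whose underside is 9 mm above this point; the collar lies on the deck when the foot is home
- foot_far_right (a point): centre of the gold frame's far right foot, a steel ball 16 mm across, 37 mm below the frame's origin. A post 18 mm across carries it, with a 24 mm collar whose underside is 9 mm above this point; the collar lies on the deck when the foot is home
- socket_near_left (a point): centre of the mouth of the base's near left socket, at deck height: a hole 18 mm across with a spring catch ball poking in from its outer side, 4 mm down. A foot within about 4 mm of the centre drops in by itself but stops on the catch, about 9 mm short of home; 4 to 16 N down on the bar joining two feet (less on a single corner) snaps them past, and they stay.
- socket_near_right (a point): centre of the mouth of the base's near right socket, at deck height: a hole 18 mm across with a spring catch ball poking in from its outer side, 4 mm down. A foot within about 4 mm of the centre drops in by itself but stops on the catch, about 9 mm short of home; 4 to 16 N down on the bar joining two feet (less on a single corner) snaps them past, and they stay.
- socket_far_left (a point): centre of the mouth of the base's far left socket, at deck height: a hole 18 mm across with a spring catch ball poking in from its outer side, 4 mm down. A foot within about 4 mm of the centre drops in by itself but stops on the catch, about 9 mm short of home; 4 to 16 N down on the bar joining two feet (less on a single corner) snaps them past, and they stay.
- socket_far_right (a point): centre of the mouth of the base's far right socket, at deck height: a hole 18 mm across with a spring catch ball poking in from its outer side, 4 mm down. A foot within about 4 mm of the centre drops in by itself but stops on the catch, about 9 mm short of home; 4 to 16 N down on the bar joining two feet (less on a single corner) snaps them past, and they stay.
- driver: black-handled screwdriver, 150 mm, lying on the mat beside the base's left rail; origin at the middle of its underside
- tweezers: dark steel tweezers, 130 mm long, 6 mm thick, lying on the mat beside the base's right rail; origin at the middle of the underside
- screw_cup: brass cup of screws, 72 mm across, 45 mm high, on the left of the mat; origin under its centre
- flux_jar: small amber jar with a red lid, 48 mm across, 50 mm high, on the right of the mat; origin under its centre
- brush: wooden-handled brush, 160 mm, on the right of the mat; origin at the middle of its underside
- heat_sink: finned aluminium heat sink, 44 x 44 x 20 mm, on the left of the mat; origin under its centre
- phone: black phone, 150 x 73 x 9 mm, on the table to the left of the mat; origin under its centre
Mind the look-alikes: they are no part of the job. What is shaped like the top_frame but white is not meant.

How it is judged:
By the outcome, as a careful person would: the job done as asked, in the order asked, and still so for the second after the job is handed in, with the robot touching nothing.
It also fails if it takes over 58 s, if anything falls off the work surface, if the arm or the gripper's body presses on something with over 40 N, if the wrist force passes 120 N, or if a joint passes its speed limit or range.

### The arm

A 6-joint arm with a two-finger parallel gripper is mounted at the origin on the work surface. World frame = base frame: x ahead of the robot, y to its left, z up, the work surface at z = 0. Lengths are in mm, angles in degrees, forces in N, time in s.
With the tool pointing down it reaches from about 350 to 850 mm from the base axis. Payload 8.1 kg.
Tool frame: the origin (TCP) lies at the very end of the fingers, on their centre line; the grasp point (between the pads) lies 19 mm behind it; z points along the fingers, y is the line along which they close (so a half turn about z gives the same grasp; the last joint's range is limited). The gripper opens to 85 mm and grips with 20 to 120 N. Pads are 22 mm wide; open, the fingers measure 114 mm over their backs; the gripper's body (76 mm by 85 mm) begins 54 mm behind the grasp point. The pads swing forward as they close: fully open they stand 13 mm farther back than shut.
Start: joints at [-80.638, 7.471, 85.268, -0, 87.261, -4.893], TCP at [147.765, -581.525, 231.292] pointing down, gripper open.
Joint ranges: [-169.43, 169.43], [-51.17, 129.36], [1.28, 143.12], [-76.62, 256.62], [0, 156.53], [-152.29, 152.29]. Speed limits (degrees/s): [136.94, 136.94, 159.86, 180, 180, 180].

### API

Orientations are given as a 3x3 rotation matrix whose columns are the frame's x, y, z axes.
In Python, from rig import state, vision, arm, models gives the robot as it stands.
- The arm moves only by the tool play_rows, never from a script. Its arguments are lists of equal length, an entry for each row: "slide": the shift along the world's x, y, z in cm, a list of three; "roll": the turn about the world's z in degrees. A call has 1 to 20 rows; each row shifts and turns the commanded pose from where the row before left it; what a row does not reach is not made up. A row lasts 1/12 s, in which the tool goes at most 41.7 mm and 7.16 degrees, less where a joint would pass 70% of its speed; a pose out of reach is approached as far as the arm can. A call with a gripper value outside its range is refused whole. "claw" is the finger opening in cm, from 0 to 8.54, set as the call begins (left out, the last holds). The fingers move at their own pace and stop on an object; the grip force is fixed at half the most. Time passes only in rows, so rows that do not move let the fingers close. It gives the time, the measured TCP pose, the force, the opening and the grip force at its end, in the units of the state.
- state(): the state, without advancing time (a new reading comes with each control period).
- vision.capture(name): name is "scene" or "top" or "wrist"; returns the picture (420x560x3 uint8, blue, green, red); there is no depth.
- vision.calibration(name): a dict with "mtx" (3x3 intrinsics, pixels), "extrinsics" (4x4, takes a point from camera to world coordinates). Camera axes: x right, y down, z forward; pixel columns grow to the right and rows downward; lengths in mm; the calibration is good to about 2 mm. The wrist camera is an equidistant fisheye: a pixel r from the principal point sees the ray r / f radians off the axis. A picture is of the moment at which its call begins: read the wrist's pose just before it. calibration takes no time and is no camera call; for the wrist camera it gives the pose at the moment of the call.
- arm.hand_in(): hands the job in; it is judged then, once.
Trained networks look in the newest picture that a camera, given by its name, has taken for a name from the list of things; names that differ only in an ending like _2 or _b are one class to them, and where a whole thing is asked for, a point or a joint stands for the part that bears it (a point fixed in the world has none). Each returns a list of dicts, best first, with "confidence" (0 to 1); they miss things now and then, are a little off and sometimes report something else, mostly with a low value. They report only what shows in the picture. A call takes as long as a camera call. They do not tell look-alikes from the thing itself.
- models.spot_in(camera, name): "rect" ([left, top, width, height] in pixels, round what is visible of it).
- models.place_of(camera, name): "point" ([column, row] in pixels: a listed point, or the origin of a listed thing).
The state is a dict: "time": time; "qpos": joint angles; "qvel": joint speeds; "joint_torque": joint torques, N m; "position": TCP position; "tcp_rot": TCP orientation; "ft_force": force on the tool from outside, world axes, zero at the start; "wrist_torque": the same for the moment, N m; "width": finger opening in mm; "finger_force": force on a finger pad.
Only numpy, scipy, OpenCV 4.12 (cv2) and the standard library are available. Lean on these libraries where they do the work, as an engineer would, in place of code of your own. Each camera call takes 0.05 s, during which the arm holds its last target. There are 200 camera calls.

## Working session

There is one attempt and no reset: what is moved stays moved. The work goes in short steps, Python scripts to look and compute and a tool call to move; the robot and the scene stay as the last step left them, time stands still between calls to the robot, and variables do not carry over. Pictures are saved under pics/ and viewed, at most 10 in all, crops included, and the job is handed in when it is done.

Besides the shell and the picture viewer there is one more tool, called after ">>>" in YAML: its name, and indented under it one key for each argument. play_rows: Moves the arm, as the interface text tells. Its arguments: {"type":"object","properties":{"slide":{"type":"array"},"roll":{"type":"array"},"claw":{"type":"number"}},"required":["slide","roll"]}

```bash
mkdir -p pics
cat > h.py <<'E'
import numpy as np, cv2
from rig import state, vision, arm, models
def cal(n):
    c=vision.calibration(n); return np.array(c["mtx"]),np.array(c["extrinsics"])
def p2w(n,px,z,c=None):
    K,E=c or cal(n); x=(px[0]-K[0,2])/K[0,0]; y=(px[1]-K[1,2])/K[1,1]
    if n=="wrist":
        r=np.hypot(x,y); d=np.array([x/r*np.sin(r),y/r*np.sin(r),np.cos(r)]) if r>1e-9 else np.array([0,0,1.])
    else: d=np.array([x,y,1.])
    d=E[:3,:3]@d; o=E[:3,3]; return o+d*(z-o[2])/d[2]
E
python3 - <<'E'
from h import *
for n in("scene","top"):
    cv2.imwrite(f"pics/{n}0.png",vision.capture(n))
    K,E=cal(n); print(n,K.round(1).tolist(),E.round(2).tolist())
    for t,z in(("top_frame",60),("upper_board",60),("base",3)):
        for d in models.place_of(n,t)[:3]: print(t,np.round(d["point"],1),round(d["confidence"],2),p2w(n,d["point"],z).round(1))
    for c in("near_left","near_right","far_left","far_right"):
        for t,z in(("foot_",33),("socket_",25)):
            for d in models.place_of(n,t+c)[:2]: print(t+c,np.round(d["point"],1),round(d["confidence"],2),p2w(n,d["point"],z).round(1))
print(state()["time"])
E
```

```text
scene [[477.3, 0.0, 290.9], [0.0, 477.3, 207.4], [0.0, 0.0, 1.0]] [[-0.05, 0.8, -0.59, 1313.21], [1.0, 0.05, -0.02, 6.13], [0.01, -0.59, -0.8, 1240.72], [0.0, 0.0, 0.0, 1.0]]
top_frame [387.7 152.3] 0.88 [191.8 287.6  60. ]
top_frame [282.4 236.4] 0.63 [550.7 -44.8  60. ]
top_frame [129.4 166. ] 0.63 [ 309.6 -560.9   60. ]
upper_board [388.4 151.5] 0.87 [188.  290.2  60. ]
upper_board [129.7 169.1] 0.72 [ 322.7 -556.5   60. ]
base [279.1 253.4] 0.95 [575.2 -53.2   3. ]
foot_near_left [308.9 228.8] 0.83 [500.7  32.8  33. ]
foot_near_left [156.8 190.5] 0.64 [ 383.7 -460.    33. ]
socket_near_left [306.8 239.5] 0.8 [534.5  27.9  25. ]
socket_near_left [425.6 301.5] 0.45 [717.3 364.1  25. ]
foot_near_right [256.5 220.1] 0.92 [ 478.7 -129.4   33. ]
foot_near_right [146.2 149.7] 0.64 [ 209.6 -535.5   33. ]
socket_near_right [250.4 232. ] 0.85 [ 518.3 -144.5   25. ]
foot_far_left [119.4 199.7] 0.89 [ 428.1 -569.3   33. ]
foot_far_left [306.6 239.2] 0.71 [538.6  27.1  33. ]
socket_far_left [302.1 275.3] 0.8 [656.8  18.7  25. ]
socket_far_left [305.8 230.6] 0.66 [502.5  23.7  25. ]
foot_far_r
[... 728 characters left out ...]
6 272.4  33. ]
socket_near_left [261.8 184.8] 0.95 [534.   38.1  25. ]
socket_near_left [308.1 159.1] 0.59 [ 631.4 -142.4   25. ]
foot_near_right [307.1 199.1] 0.83 [ 474.9 -134.1   33. ]
foot_near_right [411.1 268.8] 0.79 [ 203.3 -521.1   33. ]
socket_near_right [306.1 188.1] 0.96 [ 518.4 -131.9   25. ]
foot_far_left [426.8 216. ] 0.88 [ 402.4 -590.4   33. ]
foot_far_left [168.1 294.9] 0.56 [124.  393.4  33. ]
socket_far_left [266.1 156.6] 0.64 [643.7  19.8  25. ]
socket_far_left [280.9 170.1] 0.3 [590.  -36.3  25. ]
foot_far_right [314.5 166.1] 0.82 [ 602.1 -165.6   33. ]
foot_far_right [443.1 258.1] 0.81 [ 241.3 -644.8   33. ]
socket_far_right [310.1 158.6] 0.95 [ 633.3 -150.2   25. ]
1.2
```

```bash
python3 -c "
import cv2
a=cv2.imread('pics/scene0.png');b=cv2.imread('pics/top0.png')
cv2.imwrite('pics/crop0.png',cv2.resize(a[170:320,190:390],None,fx=4,fy=4,interpolation=2))"
```

```text
(no output)
```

View pics/scene0.png

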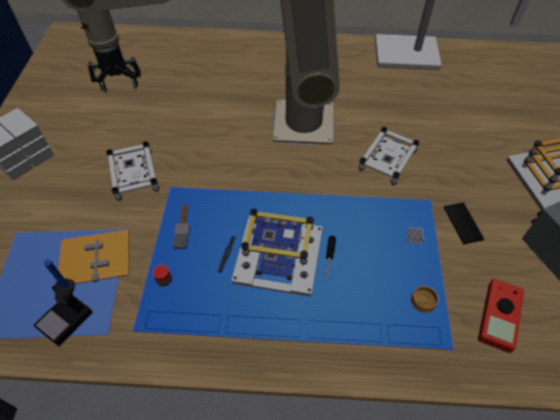

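View pics/crop0.png

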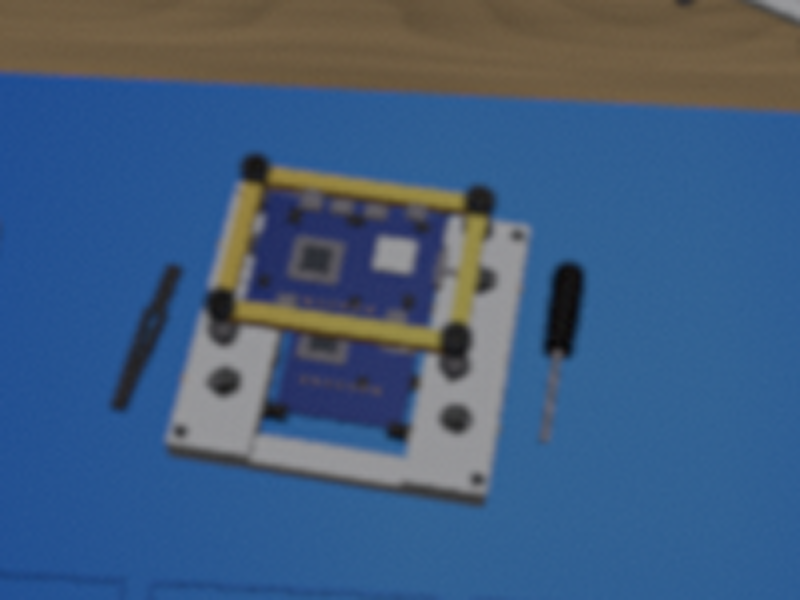

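The gold frame shows in the scene picture at (282,236). The white frames at (132,167) and (388,152) are look-alikes. The crop confirms that gold sits crooked on the base and displaced towards the robot. The far sockets are free at crop (223,380) and (455,417), and the near-left one at (485,280). I'll move above it.

>>> play_rows:
  slide:
    - [2.4,3.29,0.6]
    - [2.4,3.29,0.6]
    - [2.4,3.29,0.6]
    - [2.4,3.29,0.6]
    - [2.4,3.29,0.6]
    - [2.4,3.29,0.6]
    - [2.4,3.29,0.6]
    - [2.4,3.29,0.6]
    - [2.4,3.29,0.6]
    - [2.4,3.29,0.6]
    - [2.4,3.29,0.6]
    - [2.4,3.29,0.6]
    - [2.4,3.29,0.6]
    - [2.4,3.29,0.6]
    - [2.4,3.29,0.6]
    - [2.4,3.29,0.6]
    - [0,0,0]
    - [0,0,0]
  roll: [0,0,0,0,0,0,0,0,0,0,0,0,0,0,0,0,0,0]
  claw: 8.5

```text
time: 2.7
position: [532.6, -53.1, 327.3]
tcp_rot: [[0.968, 0.25, -0.0], [0.25, -0.968, 0.0], [-0.0, -0.0, -1.0]]
ft_force: [0.1, -0.6, 0.1]
width: 85.1
finger_force: 0.0
```

Run:
```python
from h import *
s=state(); print(s["time"],np.round(s["position"],1),np.round(s["tcp_rot"],2).tolist())
K,E=cal("wrist"); im=vision.capture("wrist"); np.savez("w1.npz",K=K,E=E,im=im)
cv2.imwrite("pics/w1.png",im); print(K.tolist(),E.round(2).tolist())
for c in("near_left","near_right","far_left","far_right"):
    for t,z in(("foot_",33),("socket_",25)):
        for d in models.place_of("wrist",t+c)[:2]: print(t+c,np.round(d["point"],1),round(d["confidence"],2),p2w("wrist",d["point"],z,(K,E)).round(1))
```

```text
2.7 [532.6 -53.1 327.3] [[0.97, 0.25, -0.0], [0.25, -0.97, 0.0], [-0.0, -0.0, -1.0]]
[[325.19226210127806, 0.0, 277.6774195322817], [0.0, 325.19226210127806, 210.72481111624364], [0.0, 0.0, 1.0]] [[0.25, -0.93, -0.27, 601.52], [-0.97, -0.24, -0.07, -35.64], [-0.0, 0.28, -0.96, 469.96], [0.0, 0.0, 0.0, 1.0]]
foot_near_left [215.4 182.1] 0.9 [495.8  26.2  33. ]
socket_near_left [217.4 152.3] 0.96 [535.8  33.6  25. ]
socket_near_left [284.9 135.4] 0.58 [580.9 -51.   25. ]
foot_near_right [325.3 218.9] 0.73 [ 482.8 -136.3   33. ]
foot_near_right [100.5 298.9] 0.69 [241.9 194.   33. ]
socket_near_right [327.4 197.4] 0.96 [ 512.1 -131.7   25. ]
foot_far_left [241.9  96. ] 0.98 [618.8  18.   33. ]
foot_far_left [509.6 298.4] 0.97 [ 419.1 -549.3   33. ]
socket_far_left [240.2  72.7] 0.71 [650.   29.3  25. ]
foot_far_right [ 55.5 257.4] 0.68 [294.8 291.8  33. ]
foot_far_right [354.  145.4] 0.63 [ 593.5 -145.1   33. ]
socket_far_right [359.4 121.1] 0.56 [ 628.3 -145.    25. ]
```

View pics/w1.png

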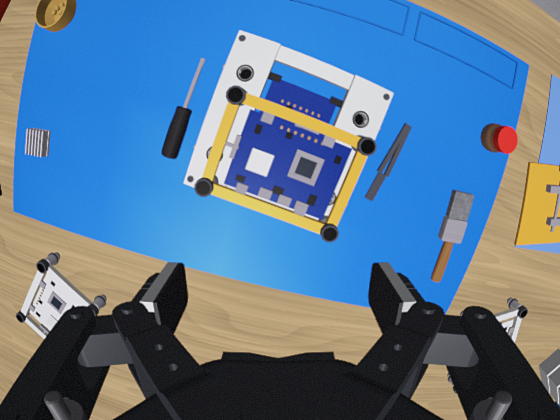

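The gold frame's cups are at about (236,95), (367,146), (204,187) and (330,233). The far sockets are at (245,73) and (360,119). I'll enlarge it for exact centres.

Run:
```python
from h import *
im=np.load("w1.npz")["im"]
cv2.imwrite("pics/w1c.png",cv2.resize(im[50:250,170:400],None,fx=3,fy=3,interpolation=2))
```

```text
(no output)
```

View pics/w1c.png

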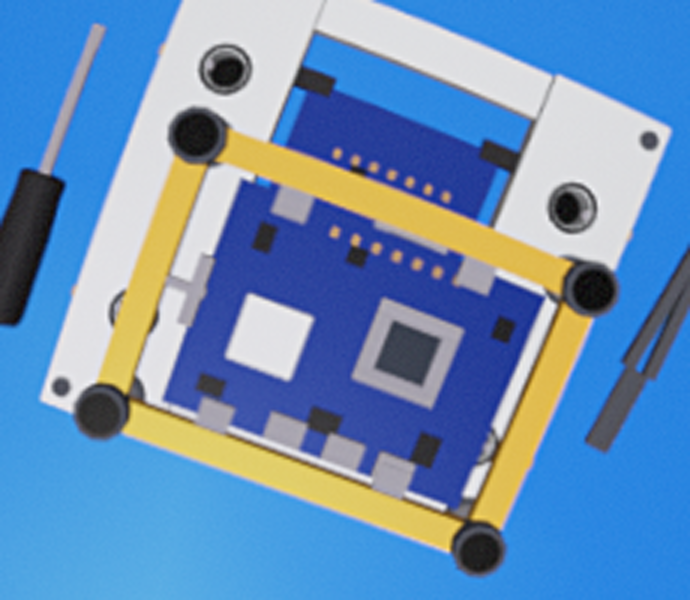

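```bash
cat >> h.py <<'E'
from scipy.optimize import least_squares
Q=np.array([[60,85],[60,-85],[-60,85],[-60,-85.]])
def fit(P,idx=(0,1,2,3)):
    P=np.array(P)[:,:2];q=Q[list(idx)]
    def f(v):
        c,s=np.cos(v[2]),np.sin(v[2]); return (q@np.array([[c,s],[-s,c]])+v[:2]-P).ravel()
    r=least_squares(f,[*P.mean(0),0]); v=r.x
    c,s=np.cos(v[2]),np.sin(v[2]); return v, r.fun.reshape(-1,2), Q@np.array([[c,s],[-s,c]])+v[:2]
E
python3 - <<'E'
from h import *
d=np.load("w1.npz");c=(d["K"],d["E"])
g=lambda p,z:[p2w("wrist",(a/3+170-.33,b/3+50-.33),z,c) for a,b in p]
for n,p,z,i in(("frame",[(198,135),(591,287),(101,411),(478,548)],84,(0,1,2,3)),("base",[(226,69),(572,208),(134,310)],25,(0,1,2))):
    v,r,C=fit(g(p,z),i); print(n,v[:2].round(1),np.degrees(v[2]).round(2));print(r.round(1).tolist(),C.round(1).tolist())
E
```

```text
frame [548.8 -57.6] -6.2
[[1.0, 1.2], [0.2, -0.9], [-0.5, 0.8], [-0.7, -1.1]] [[617.6, 20.5], [599.3, -148.5], [498.3, 33.4], [480.0, -135.6]]
base [582.3 -54. ] -7.02
[[0.8, 0.1], [-0.0, -0.2], [-0.7, 0.1]] [[652.2, 23.1], [631.4, -145.7], [533.1, 37.7], [512.3, -131.0]]
```

>>> play_rows:
  slide:
    - [-0.86,2.16,-1.5]
    - [-0.86,2.16,-1.5]
    - [-0.86,2.16,-1.5]
    - [-0.86,2.16,-1.5]
    - [0,0,-3.5]
    - [0,0,-3.5]
    - [0,0,-3.5]
    - [0,0,-3.5]
    - [0,0,-3.5]
    - [0,0,-1.0]
    - [0,0,-0.6]
    - [0,0,0]
  roll: [-5.2,-5.2,-5.2,-5.2,0,0,0,0,0,0,0,0]

```text
time: 4.15
position: [497.1, 31.1, 76.1]
tcp_rot: [[0.993, -0.114, -0.001], [-0.114, -0.993, 0.0], [-0.001, 0.0, -1.0]]
ft_force: [-0.5, -0.1, -0.0]
width: 84.9
finger_force: 0.0
```

>>> play_rows:
  slide:
    - [0,0,0]
    - [0,0,0]
    - [0,0,0]
    - [0,0,0]
    - [0,0,0]
    - [0,0,0]
    - [0,0,0]
    - [0,0,0]
    - [0,0,0]
    - [0,0,0]
  roll: [0,0,0,0,0,0,0,0,0,0]
  claw: 1.5

```text
time: 4.98
position: [498.4, 31.2, 77.8]
tcp_rot: [[0.993, -0.114, 0.002], [-0.114, -0.993, -0.0], [0.002, -0.0, -1.0]]
ft_force: [-0.9, -0.2, 7.1]
width: 20.1
finger_force: 58.5
```

Run:
```python
from h import *
K,E=cal("wrist"); im=vision.capture("wrist"); np.savez("w2.npz",K=K,E=E,im=im)
cv2.imwrite("pics/w2.png",im); print(state()["qpos"])
```

```text
[-2.29851731e+00 -6.65463481e-01  1.10373410e+02 -6.50233334e-03
  7.01634735e+01  9.42438680e+01]
```

View pics/w2.png

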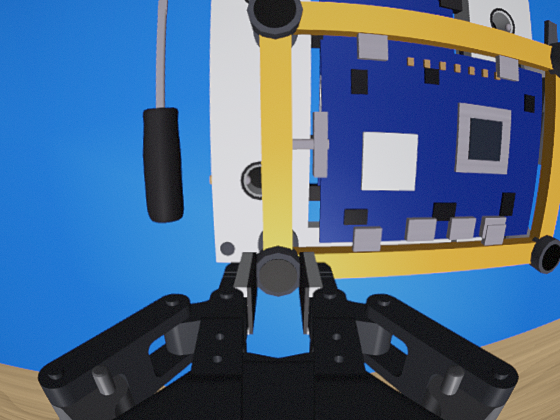

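Run:
```python
from h import *
d=np.load("w2.npz");c=(d["K"],d["E"])
for p in((279,271),(274,13),(548,254)): print(p2w("wrist",p,84,c).round(1))
for p in((254,180),):print("sock NL",p2w("wrist",p,25,c).round(1))
im=d["im"]; cv2.imwrite("pics/w2c.png",cv2.resize(im[210:350,200:360],None,fx=4,fy=4,interpolation=2))
```

```text
[500.   29.8  84. ]
[614.7  19.   84. ]
[ 483.2 -134.5   84. ]
sock NL [533.4  41.3  25. ]
```

View pics/w2c.png

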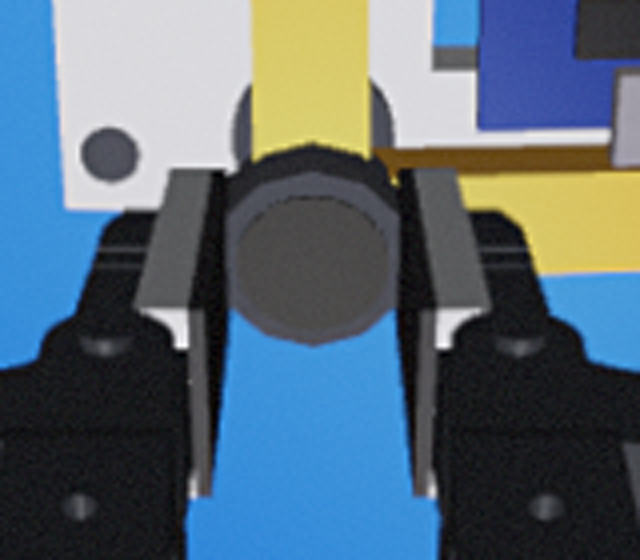

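The cup at (279,271) is held centrally between the pads, and nothing touches the board. I'll relieve the downward press and drag.

>>> play_rows:
  slide:
    - [0,0,0.15]
    - [0.34,0.065,0]
    - [0.34,0.065,0]
    - [0.34,0.065,0]
    - [0.34,0.065,0]
    - [0.34,0.065,0]
    - [0.34,0.065,0]
    - [0.34,0.065,0]
    - [0.34,0.065,0]
    - [0.34,0.065,0]
    - [0.34,0.065,0]
    - [0,0,0]
    - [0,0,0]
    - [0,0,0]
  roll: [0,-0.1,-0.1,-0.1,-0.1,-0.1,-0.1,-0.1,-0.1,-0.1,-0.1,0,0,0]

```text
time: 6.2
position: [531.6, 37.7, 77.5]
tcp_rot: [[0.991, -0.131, 0.0], [-0.131, -0.991, -0.0], [0.0, 0.0, -1.0]]
ft_force: [2.0, -1.6, -4.5]
width: 20.6
finger_force: 58.8
```

Run:
```python
from h import *
K,E=cal("wrist"); im=vision.capture("wrist"); np.savez("w3.npz",K=K,E=E,im=im)
cv2.imwrite("pics/w3.png",cv2.resize(im[0:340,180:560],(760,680))[:600])
```

```text
(no output)
```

View pics/w3.png

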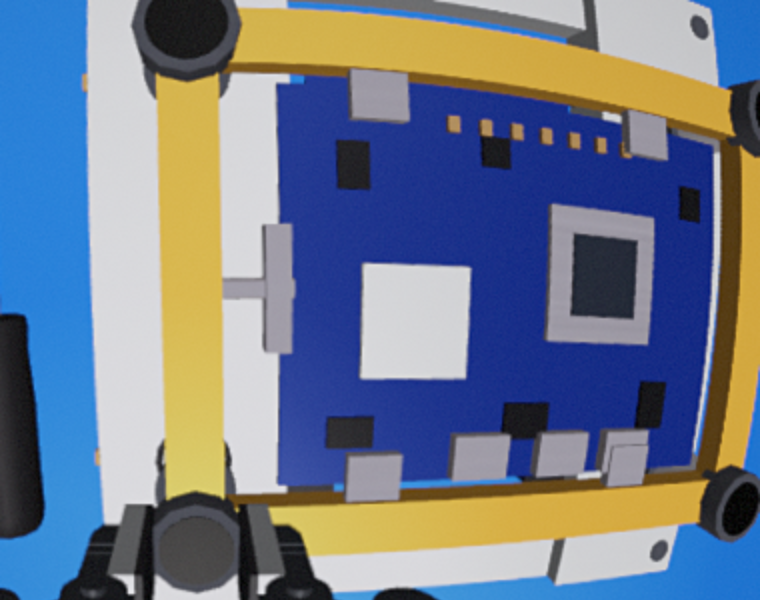

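The drag moved it well: the frame is square over the rails and the sockets are hidden. I'll release and look from above.

>>> play_rows:
  slide:
    - [0,0,0]
    - [0,0,0]
    - [0,0,0]
    - [0,0,0]
    - [0,0,0]
    - [0,0,0]
  roll: [0,0,0,0,0,0]
  claw: 6

```text
time: 6.75
position: [531.4, 37.8, 77.9]
tcp_rot: [[0.991, -0.131, 0.0], [-0.131, -0.991, 0.0], [0.0, -0.0, -1.0]]
ft_force: [0.3, -0.6, 0.2]
width: 60.2
finger_force: 0.0
```

>>> play_rows:
  slide:
    - [0,0,1]
    - [0,0,2.5]
    - [0,0,3.5]
    - [-0.3,-2,3.2]
    - [-0.3,-2,3.2]
    - [-0.3,-2,3.2]
    - [-0.3,-2,3.2]
    - [0,0,0]
    - [0,0,0]
    - [0,0,0]
  roll: [0,0,0,0,0,0,0,0,0,0]

```text
time: 7.58
position: [519.3, -42.2, 275.9]
tcp_rot: [[0.991, -0.132, 0.0], [-0.132, -0.991, 0.0], [0.0, -0.0, -1.0]]
ft_force: [0.0, 0.3, -0.4]
width: 59.7
finger_force: 0.0
```

Run:
```python
from h import *
K,E=cal("wrist"); im=vision.capture("wrist"); np.savez("w4.npz",K=K,E=E,im=im)
print(im.shape,E.round(2).tolist())
cv2.imwrite("pics/w4.png",cv2.resize(im[0:300,120:440],(800,750))[:600])
```

```text
(420, 560, 3) [[-0.13, -0.95, -0.28, 589.75], [-0.99, 0.12, 0.04, -52.02], [-0.0, 0.28, -0.96, 418.63], [0.0, 0.0, 0.0, 1.0]]
```

View pics/w4.png

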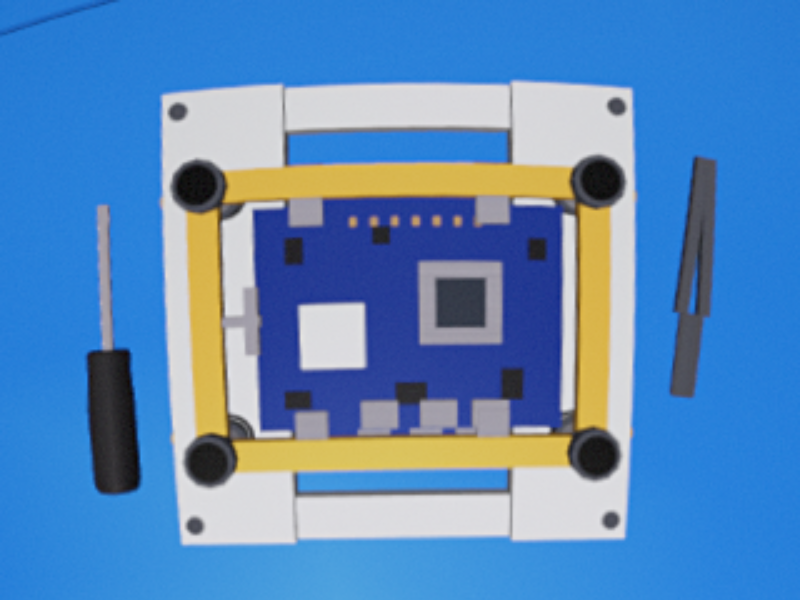

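```bash
cat >> h.py <<'E'
def report(f,cups,dots,ox,oy,k):
    d=np.load(f);c=(d["K"],d["E"])
    g=lambda p,z:np.array([p2w("wrist",((a+.5)/k+ox-.5,(b+.5)/k+oy-.5),z,c) for a,b in p])
    b=g(dots,25)[:,:2]; m=b.mean(0); fx=b[:2].mean(0)-b[2:].mean(0); fy=b[[0,2]].mean(0)-b[[1,3]].mean(0)
    yb=np.degrees([np.arctan2(fx[1],fx[0]),np.arctan2(-fy[0],fy[1])]); print("base",m.round(1),yb.round(2),np.linalg.norm(fx),np.linalg.norm(fy))
    for z in(67,76,84):
        P=g(cups,z); v,r,C=fit(P); print(z,v[:2].round(1),np.degrees(v[2]).round(2),"res",r.round(1).tolist(),"len",[round(float(np.linalg.norm(P[i]-P[j])),1) for i,j in((0,1),(2,3),(0,2),(1,3))])
E
python3 - <<'E'
from h import *
report("w4.npz",[(199,186),(599,181),(210,460),(594,454)],[(178,112),(617,106),(195,526),(611,520)],120,0,2.5)
E
```

```text
base [581.7 -53.6] [-6.7 -6.6] 210.07030710784375 214.08999622152962
67 [580.5 -53.2] -6.68 res [[-1.1, -1.2], [-0.8, 1.7], [1.0, -1.5], [0.9, 0.9]] len [172.9, 172.4, 122.1, 121.8]
76 [580.8 -53.2] -6.68 res [[0.7, 0.8], [0.5, -0.7], [-0.3, 0.9], [-0.9, -1.1]] len [168.5, 168.0, 119.0, 118.7]
84 [581.  -53.2] -6.68 res [[2.3, 2.6], [1.6, -2.8], [-1.4, 3.0], [-2.5, -2.9]] len [164.5, 164.0, 116.2, 115.9]
```

The frame has dropped onto the catches: the cup spacing gives a top height of about 75 mm, centred within 1 mm and 0.1°. I'll press the corners with closed fingers, near right first.

>>> play_rows:
  slide:
    - [-0.26,-2.95,-1]
    - [-0.26,-2.95,-1]
    - [-0.26,-2.95,-1]
    - [0,0,-3.5]
    - [0,0,-3.5]
    - [0,0,-3.5]
    - [0,0,-3.0]
    - [0,0,-2.0]
    - [0,0,-0.6]
    - [0,0,0]
    - [0,0,0]
  roll: [0,0,0,0,0,0,0,0,0,0,0]
  claw: 0

```text
time: 8.55
position: [511.5, -130.2, 84.9]
tcp_rot: [[0.991, -0.131, -0.001], [-0.131, -0.991, 0.0], [-0.001, -0.0, -1.0]]
ft_force: [-0.4, -0.4, 0.4]
width: 0.0
finger_force: 0.0
```

>>> play_rows:
  slide:
    - [0,0,-0.3]
    - [0,0,-0.3]
    - [0,0,-0.2]
    - [0,0,0]
    - [0,0,0]
  roll: [0,0,0,0,0]

```text
time: 8.97
position: [511.7, -130.8, 77.1]
tcp_rot: [[0.991, -0.131, 0.0], [-0.131, -0.991, -0.0], [0.0, 0.0, -1.0]]
ft_force: [1.0, -0.5, 0.5]
width: 0.1
finger_force: 0.0
```

>>> play_rows:
  slide:
    - [0,0,-0.3]
    - [0,0,-0.2]
    - [0,0,-0.2]
    - [0,0,-0.2]
    - [0,0,0]
    - [0,0,0]
  roll: [0,0,0,0,0,0]

```text
time: 9.47
position: [512.1, -131.0, 68.2]
tcp_rot: [[0.991, -0.131, 0.001], [-0.131, -0.991, -0.0], [0.001, 0.0, -1.0]]
ft_force: [0.8, -1.5, 3.0]
width: 0.0
finger_force: 1.6
```

>>> play_rows:
  slide:
    - [0,0,-0.2]
    - [0,0,-0.2]
    - [0,0,-0.1]
    - [0,0,0]
    - [0,0,0]
  roll: [0,0,0,0,0]

```text
time: 9.88
position: [514.3, -131.5, 67.2]
tcp_rot: [[0.991, -0.131, 0.005], [-0.131, -0.991, -0.002], [0.006, 0.001, -1.0]]
ft_force: [-8.1, 3.5, 30.5]
width: -0.2
finger_force: 15.4
```

>>> play_rows:
  slide:
    - [0,0,1]
    - [0,0,1.5]
    - [0.4,3.38,0]
    - [0.4,3.38,0]
    - [0.4,3.38,0]
    - [0.4,3.38,0]
    - [0.4,3.38,0]
    - [0,0,0]
    - [0,0,-0.8]
    - [0,0,-0.4]
    - [0,0,-0.3]
    - [0,0,-0.3]
    - [0,0,-0.2]
    - [0,0,-0.2]
    - [0,0,0]
    - [0,0,0]
  roll: [0,0,0,0,0,0,0,0,0,0,0,0,0,0,0,0]

```text
time: 11.22
position: [531.4, 37.1, 66.9]
tcp_rot: [[0.991, -0.133, -0.001], [-0.133, -0.991, -0.0], [-0.001, 0.0, -1.0]]
ft_force: [-9.4, 1.3, 19.4]
width: -0.3
finger_force: 9.5
```

>>> play_rows:
  slide:
    - [0,0,-0.1]
    - [0,0,0]
    - [0,0,0]
  roll: [0,0,0]

```text
time: 11.47
position: [531.4, 37.1, 66.9]
tcp_rot: [[0.991, -0.133, -0.001], [-0.133, -0.991, -0.0], [-0.001, 0.0, -1.0]]
ft_force: [-13.9, 0.8, 26.7]
width: 0.3
finger_force: 13.8
```

>>> play_rows:
  slide:
    - [0,0,1]
    - [0,0,1.5]
    - [2.98,-0.33,0]
    - [2.98,-0.33,0]
    - [2.98,-0.33,0]
    - [2.98,-0.33,0]
    - [0,0,0]
    - [0,0,-0.8]
    - [0,0,-0.4]
    - [0,0,-0.3]
    - [0,0,-0.3]
    - [0,0,-0.2]
    - [0,0,-0.2]
    - [0,0,-0.2]
    - [0,0,0]
    - [0,0,0]
  roll: [0,0,0,0,0,0,0,0,0,0,0,0,0,0,0,0]

```text
time: 12.8
position: [650.7, 25.2, 67.1]
tcp_rot: [[0.991, -0.131, 0.0], [-0.131, -0.991, -0.0], [0.0, 0.0, -1.0]]
ft_force: [-4.1, 0.9, 6.2]
width: 0.1
finger_force: 3.4
```

>>> play_rows:
  slide:
    - [0,0,-0.2]
    - [0,0,0]
    - [0,0,0]
  roll: [0,0,0]

```text
time: 13.05
position: [650.8, 25.2, 67.0]
tcp_rot: [[0.991, -0.131, 0.001], [-0.131, -0.991, -0.0], [0.001, 0.0, -1.0]]
ft_force: [-12.5, 0.3, 19.6]
width: 0.2
finger_force: 9.9
```

>>> play_rows:
  slide:
    - [0,0,1]
    - [0,0,1.5]
    - [-0.4,-3.38,0]
    - [-0.4,-3.38,0]
    - [-0.4,-3.38,0]
    - [-0.4,-3.38,0]
    - [-0.4,-3.38,0]
    - [0,0,0]
    - [0,0,-0.8]
    - [0,0,-0.4]
    - [0,0,-0.3]
    - [0,0,-0.3]
    - [0,0,-0.2]
    - [0,0,-0.2]
    - [0,0,-0.2]
    - [0,0,0]
    - [0,0,0]
  roll: [0,0,0,0,0,0,0,0,0,0,0,0,0,0,0,0,0]

```text
time: 14.47
position: [630.9, -142.8, 67.0]
tcp_rot: [[0.991, -0.13, -0.0], [-0.13, -0.991, 0.001], [-0.0, -0.001, -1.0]]
ft_force: [-9.2, 4.8, 16.0]
width: -0.2
finger_force: 8.2
```

All four corners stop at 67 mm, which is home. I'll retreat and verify with one look.

>>> play_rows:
  slide:
    - [0,0,1]
    - [0,0,3]
    - [-1.9,1.7,2.8]
    - [-1.9,1.7,2.8]
    - [-1.9,1.7,2.8]
    - [-1.9,1.7,2.8]
    - [-1.9,1.7,2.8]
    - [-1.9,1.7,2.8]
    - [0,0,0]
    - [0,0,0]
    - [0,0,0]
  roll: [0,0,0,0,0,0,0,0,0,0,0]

```text
time: 15.38
position: [517.0, -41.7, 273.0]
tcp_rot: [[0.991, -0.131, 0.001], [-0.131, -0.991, -0.0], [0.001, 0.0, -1.0]]
ft_force: [0.1, 0.2, 0.2]
width: -0.2
finger_force: 0.0
```

Run:
```python
from h import *
K,E=cal("wrist"); im=vision.capture("wrist"); np.savez("w5.npz",K=K,E=E,im=im)
cv2.imwrite("pics/w5.png",cv2.resize(im[0:300,120:440],(800,750))[:600])
```

```text
(no output)
```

View pics/w5.png

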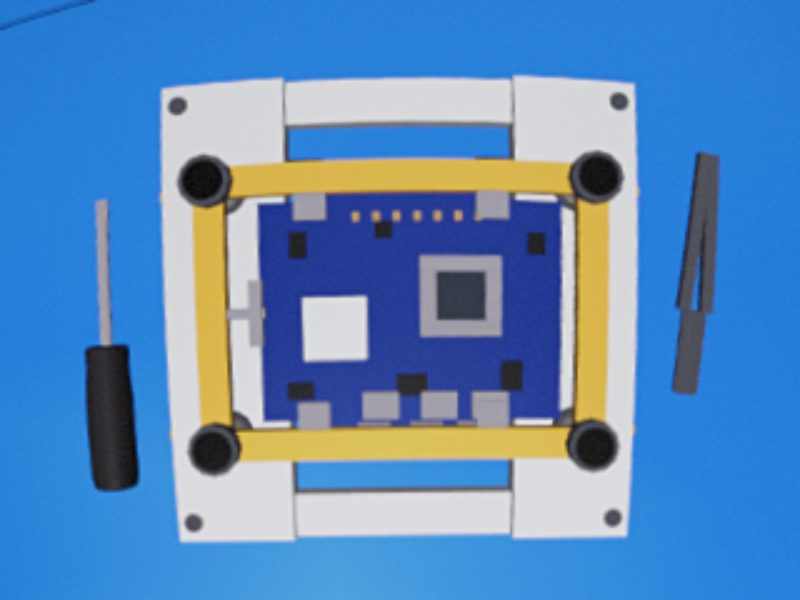

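The cups are now at (205,180), (597,176), (214,449) and (592,445) in the crop. The frame is smaller, level and centred, so I'll check the heights and hand in.

Run:
```python
from h import *
report("w5.npz",[(205,180),(597,176),(214,449),(592,445)],[(177,106),(619,101),(194,523),(613,518)],120,0,2.5)
print(arm.hand_in())
```

```text
base [581.7 -53.7] [-6.62 -6.66] 210.15210624157993 214.04423871192188
67 [581.8 -53.9] -6.79 res [[0.9, 1.1], [0.3, -0.9], [-0.4, 1.1], [-0.8, -1.2]] len [168.0, 167.7, 118.7, 118.9]
76 [581.9 -53.8] -6.79 res [[2.7, 3.0], [1.6, -3.2], [-1.7, 3.4], [-2.6, -3.2]] len [163.6, 163.4, 115.6, 115.8]
84 [582.  -53.8] -6.79 res [[4.3, 4.8], [2.7, -5.3], [-2.8, 5.5], [-4.2, -4.9]] len [159.8, 159.5, 112.9, 113.1]
the job is handed in; nothing more can be done
None
```

The gold frame is seated in the base: all four corners stopped firmly at home height, the frame is within about 0.2 mm and 0.2° of the base, only the corner cups and the metal beside them were touched, and the job is handed in at about 15 s.

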